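# Dot-mark a moisture-dish lid through the guide bush

### The job

Mark the aluminium dish lid in the marking fixture: take the spring-loaded dot punch from its stand, feed it down through the guide bush without forcing it sideways, and press the point squarely on the lid with a steady 13 N for a second - never hard enough to dish the thin lid, and without leaning or letting the point wander. Then lift the punch straight out of the bush and set it gently back in its stand, upright and fully seated on its collar, leaving the dishes and the jar alone.

Things in the scene. Friction and masses are not known exactly. Their poses are not given: they have to be found in the camera images.
- punch: Steel dot punch, round, 141 mm long, 0.2 kg, standing point down in the stand. Origin: its point when the spring is relaxed (the pose follows the sleeve); z up its axis. From the point up: nose 8 mm thick, cone from 17 to 24 mm, barrel 16 mm thick to 64 mm, collar 26 mm thick from 64 to 69 mm, dark ribbed sleeve 20 mm thick from 78 to 140 mm, red cap.
- punch_grip (a point): Where to hold the punch: on its axis, mid-sleeve, 106 mm above the point. Nose, barrel and collar are one part that slides up into the held sleeve against a spring: it gives nothing below 4 N, then yields 1 mm per 3 N (3 mm at 13 N), and stops hard at 8 mm (28 N).
- fixture: Fixed marking fixture: grey base plate 136 x 90 mm, 18 mm high, with a steel nest ring (74 mm across, top 34 mm up) that holds the dish lid. Origin: under the nest's centre, at the worktop; z up. The lid counts as part of it.
- lid_spot (a point): Point on the nest's axis, 40 mm above the worktop. The aluminium dish lid (58 mm across) sits firmly here, skirt down. Lids differ: its flat face lies anywhere from 36 to 46 mm above the worktop; this is not measured and has to be felt with the punch. More than 20 N dishes the lid.
- guide: Fixed guide arm bolted to the back of the fixture: grey post and short arm (up to 92 mm high) that carry the steel guide bush over the lid. Origin: same point as the fixture's, under the bush's axis at the worktop; +x points from the bush to the post behind it. Side loads over 15 N from the punch hurt the bush.
- bush_top (a point): Centre of the guide bush's mouth. The bush is a plain upright bore of 18 mm (the 16 mm barrel has 1 mm of play all round), 22 mm long: from 62 to 84 mm above the worktop; 31 mm across outside.
- stand: Fixed round black punch stand, 58 mm across on a foot of 80 mm, 72 mm high. Origin: centre of its underside.
- stand_mouth (a point): Centre of the mouth of the stand's upright bore (19 mm wide, 66 mm deep) on its flat top, 72 mm above the worktop. The seated punch hangs by its collar on this top, its point 8 mm above the worktop.
- open_dish: Bystander: open aluminium moisture dish, 57 mm across, 22 mm high; origin centre of underside.
- shut_dish: Bystander: aluminium moisture dish with lid on, 60 mm across, 29 mm high; origin centre of underside.
- sample_jar: Bystander: white sample jar with blue cap, 46 mm across, 70 mm high; origin centre of underside.
Things that resemble listed ones, but are neither listed nor needed, are in the scene too. Of the things like the punch, leave any that is brown; of the rest the larger one is meant.

How it is judged:
On the way, in this order (a step that is already met when the one before it is completed fails the run):
1. the punch, through the guide bush, bears squarely on the lid with 10 to 16 N, for half a second on end (contact force between punch and fixture between 10 and 16 N and horizontal distance between punch and bush_top below 0.0025 m and angle between punch's own z axis and vertical below 0.06 rad), for 0.5 s.
2. the punch is lifted straight out of the bush: point at least 100 mm above the worktop (z of punch in the frame of fixture above 0.1 m), for 0.1 s.
At the end, for the whole second after the job is handed in: The punch is let go and at rest, upright (within 0.10 rad) in the stand's bore, its collar down on the stand's top within 3 mm (horizontal distance between punch and stand_mouth below 0.004 m and z of punch in the frame of stand below 0.011 m and angle between punch's own z axis and vertical below 0.1 rad and linear speed of punch below 0.01 m/s and contact force between punch and the fingers below 0.05 N); the robot touches nothing.
It fails at once if the punch presses on the lid or fixture with more than 20 N (contact force between punch and fixture above 20 N).
It fails at once if the punch is forced against the guide arm or its bush with more than 15 N (contact force between punch and guide above 15 N).
It fails at once if while the point bears on the lid (over 3 N) the punch leans more than 0.08 rad or wanders more than 3 mm from the bush's axis (contact force between punch and fixture above 3 N and (angle between punch's own z axis and vertical above 0.08 rad or horizontal distance between punch and bush_top above 0.003 m)).
It fails at once if the punch is dropped or rammed into the stand (more than 25 N) (contact force between punch and stand above 25 N).
It fails at once if a dish or the jar is pushed more than 15 mm (distance of any of open_dish, shut_dish, sample_jar from where it was at the start of the episode above 0.015 m).
It also fails if it takes over 54 s, if anything falls off the work surface, if the arm or the gripper's body presses on something with over 40 N, if the wrist force passes 120 N, or if a joint passes its speed limit or range.

### The arm

A 7-joint arm with a two-finger parallel gripper is mounted at the origin on a cart in front of the work surface, level with it; the furniture and walls round the work are solid. World frame = base frame: x ahead of the robot, y to its left, z up, the work surface at z = 0. Lengths are in m, angles in rad, forces in N, time in s.
With the tool pointing down it reaches from about 0.4 to 0.875 m from the base axis. Payload 19.3 kg.
Tool frame: the origin (TCP) lies midway between the tips of the shut fingers; the grasp point (between the pads) lies bot.tcp_to_grasp behind it (bot.tcp_to_grasp is the distance from the TCP to the grasp point, in m); z points along the fingers, y is the line along which they close (so a half turn about z gives the same grasp; the last joint's range is limited). The gripper opens to 85 mm and grips with 20 to 120 N. Pads are 22 mm wide; open, the fingers measure 114 mm over their backs; the gripper's body (76 mm by 85 mm) begins 54 mm behind the grasp point. The pads swing forward as they close: fully open they stand 13 mm farther back than shut.
Start: joints at [1.232, 0.521, -0.036, 1.599, 0.021, 1.021, -0.113], TCP at [0.166, -0.603, 0.231] pointing down, gripper open.
Joint ranges: [-2.91, 2.91], [-0.3, 2.13], [-1.5, 1.42], [0.17, 2.43], [-1.26, 4.41], [0.16, 1.93], [-2.52, 2.52]. Speed limits (rad/s): [1.89, 1.89, 2.39, 2.39, 3.01, 3.01, 3.01].

### API

Orientations are given as [roll, pitch, yaw] about the fixed x, y, z axes, in that order (R = Rz(yaw) Ry(pitch) Rx(roll)).
In Python, from workcell import observe, imaging, bot gives the robot as it stands.
- The arm moves only by the tool send_rows, never from a script. Its argument "plan" is text: rows parted by semicolons, each of 7 numbers parted by spaces: the shift along the tool's x, y, z in m, then the turn, a rotation vector about the tool's x, y, z in degrees, then the finger opening in m, from 0 to 0.0854. In form: dx dy dz rx ry rz claw; .... A call has 1 to 10 rows; each row is the pose to reach, as a shift and turn from the pose commanded when the call began, along the tool's axes at that moment; what a row does not reach only later rows make up. A row lasts 1/12 s, in which the tool goes at most 41.7 mm and 7.16 degrees, less where a joint would pass 70% of its speed; a pose out of reach is approached as far as the arm can. A call with a gripper value outside its range is refused whole. The fingers move at their own pace and stop on an object; "grip_force" is the grip in N (left out, the last holds). Time passes only in rows, so rows that repeat a pose let the fingers close. It gives the time, the measured TCP pose, the force, the opening and the grip force at its end, in the units of the state.
- observe(): the state, without advancing time (a new reading comes with each control period).
- imaging.grab_frame(name): name is "side" or "top"; returns a dict with "color" (420x560x3 uint8, red, green, blue), "fx", "fy", "cx", "cy" (pixels), "dist_coeffs" ([k1, k2, p1, p2, k3] as OpenCV has them; the pictures are not rectified), "eye" and "orientation" of the camera in the world. Camera axes: x right, y down, z forward; pixel columns grow to the right and rows downward; lengths in m; the calibration is good to about 2 mm. A picture is of the moment at which its call begins. There is no depth.
- bot.job_done(): hands the job in; it is judged then, once.
The state is a dict: "clock": time; "qpos": joint angles; "qd": joint speeds; "joint_efforts": joint torques, N m; "position": TCP position; "tool_rot": TCP orientation; "force": force on the tool from outside, world axes, zero at the start; "moment": the same for the moment, N m; "grip_width": finger opening in m; "finger_force": force on a finger pad.
Only numpy, scipy, OpenCV 4.12 (cv2) and the standard library are available. Lean on these libraries where they do the work, as an engineer would, in place of code of your own. Each camera call takes 0.05 s, during which the arm holds its last target. There are 200 camera calls.

## Working session

There is one attempt and no reset: what is moved stays moved. The work goes in short steps, Python scripts to look and compute and a tool call to move; the robot and the scene stay as the last step left them, time stands still between calls to the robot, and variables do not carry over. Pictures are saved under pics/ and viewed, at most 10 in all, crops included, and the job is handed in when it is done.

Besides the shell and the picture viewer there is one more tool, called after "Emit:" by a JSON object that holds its "api" and its "payload". send_rows: Moves the arm, as the interface text tells. Its arguments: {"type":"object","properties":{"plan":{"type":"string"},"grip_force":{"type":"number"}},"required":["plan"]}

```bash
mkdir -p pics; cat > h.py <<'E'
import numpy as np, cv2
from workcell import observe, imaging, bot
def snap(n,f,crop=None,s=1):
    d=imaging.grab_frame(n); np.save(f'/tmp/{f}.npy',d,allow_pickle=True)
    save(d,f,crop,s); return d
def save(d,f,crop=None,s=1):
    im=d['color'][:,:,::-1]
    if crop: x0,y0,x1,y1=crop; im=im[y0:y1,x0:x1]
    im=cv2.resize(im,None,fx=s,fy=s,interpolation=cv2.INTER_CUBIC); cv2.imwrite(f'pics/{f}.png',im)
def load(f): return np.load(f'/tmp/{f}.npy',allow_pickle=True).item()
def R(d):
    from scipy.spatial.transform import Rotation as Ro
    o=np.array(d['orientation'],float)
    return o if o.shape==(3,3) else (Ro.from_euler('xyz',o).as_matrix() if o.size==3 else Ro.from_quat(o).as_matrix())
def K(d): return np.array([[d['fx'],0,d['cx']],[0,d['fy'],d['cy']],[0,0,1.]])
def ray(d,u,v):
    p=cv2.undistortPoints(np.array([[[u,v]]],float),K(d),np.array(d['dist_coeffs'],float))[0,0]
    return np.array(d['eye'],float),R(d)@np.array([p[0],p[1],1])
def atz(d,u,v,z):
    e,r=ray(d,u,v); return e+r*(z-e[2])/r[2]
def proj(d,P):
    Rt=R(d).T; return cv2.projectPoints(np.array(P,float).reshape(-1,1,3),cv2.Rodrigues(Rt)[0],-Rt@np.array(d['eye'],float),K(d),np.array(d['dist_coeffs'],float))[0][:,0]
E
python3 - <<'E'
from h import *
for n in('top','side'):
    d=snap(n,n+'1',None,1.42); print({k:v for k,v in d.items() if k!='color'})
print(observe(),bot.tcp_to_grasp)
E
```

```text
{'fx': 436.4453252292626, 'fy': 436.4453252292626, 'cx': 270.6670051451209, 'cy': 210.98838966398122, 'dist_coeffs': array([-0.02555056,  0.        ,  0.        ,  0.        ,  0.        ]), 'eye': array([0.42245713, 0.18733799, 1.18530588]), 'orientation': array([-3.0199115 ,  0.02285514, -1.58191953])}
{'fx': 477.0600906389799, 'fy': 477.0600906389799, 'cx': 277.87100931631596, 'cy': 214.78682743231278, 'dist_coeffs': array([0.00952983, 0.        , 0.        , 0.        , 0.        ]), 'eye': array([0.29433169, 0.89750011, 0.63831655]), 'orientation': array([-2.23029361, -0.00950701, -2.7780562 ])}
{'clock': 0.1, 'qpos': array([ 1.23178325,  0.5219373 , -0.03634589,  1.59992074,  0.02120919,
        1.02108049, -0.11281006]), 'qd': array([ 7.91262616e-04, -2.03193958e-03,  1.05080739e-03, -9.97432247e-04,
       -2.12835988e-05,  1.59599895e-05,  7.97595852e-05]), 'joint_efforts': array([ 5.90508222e-03, -9.28476977e+01,  1.98548935e+00, -3.70520389e+01,
        1.82271260e-02,  5.49461256e-03, -5.67723907e-05]), 'position': array([ 0.16589494, -0.60229054,  0.23080457]), 'tool_rot': array([-3.14063418e+00,  6.41692313e-05,  2.68812328e-01]), 'force': array([-0.15622879, -0.59096258,  0.57833639]), 'moment': array([ 0.0319384 ,  0.03581988, -0.0601651 ]), 'finger_force': 0.0, 'grip_width': 0.08548655413041188} 0.0187
```

View pics/top1.png

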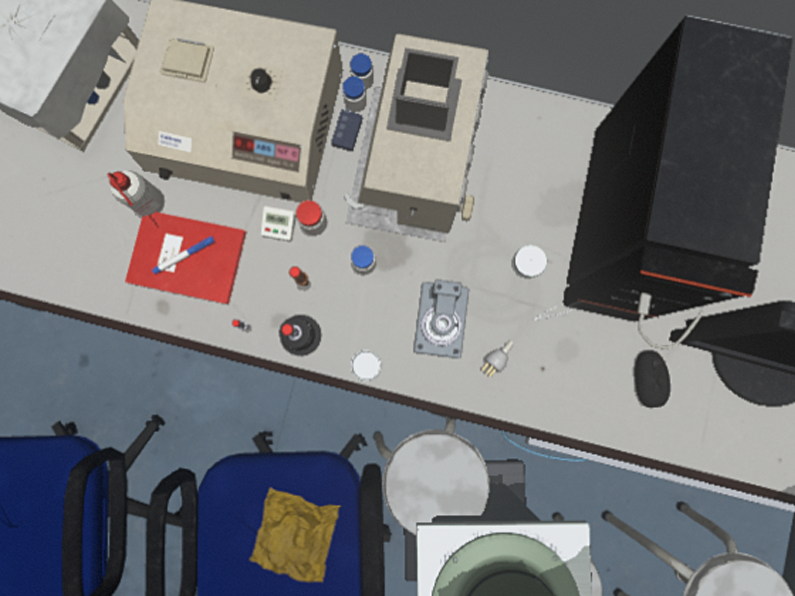

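View pics/side1.png

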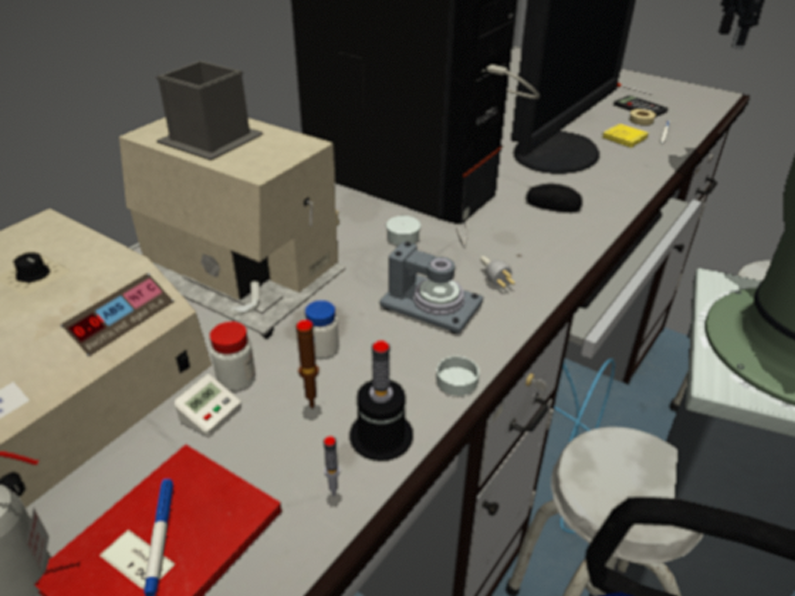

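The top view shows the punch (red cap at about (288,330), enlarged pixels) in the black stand (300,335), and the fixture bush at (441,322). The brown and small punches are decoys. I'll crop in closer.

```bash
python3 - <<'E'
from h import *
save(load('top1'),'topc',(190,185,340,265),5.3)
save(load('side1'),'sidec',(235,160,345,330),3.5)
E
```

```text
(no output)
```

View pics/topc.png

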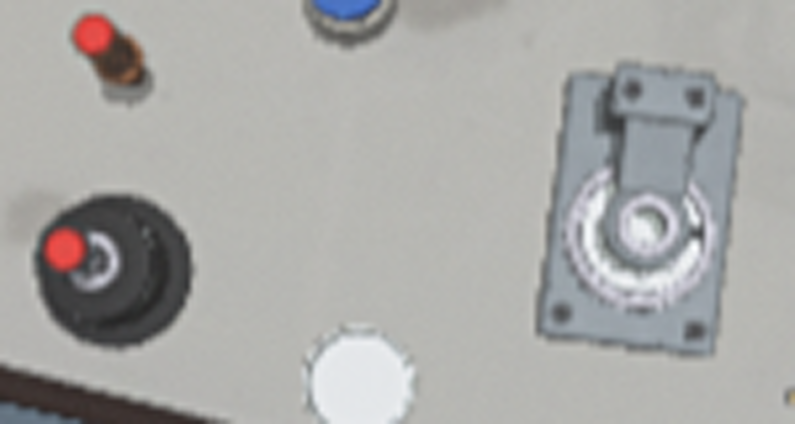

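View pics/sidec.png

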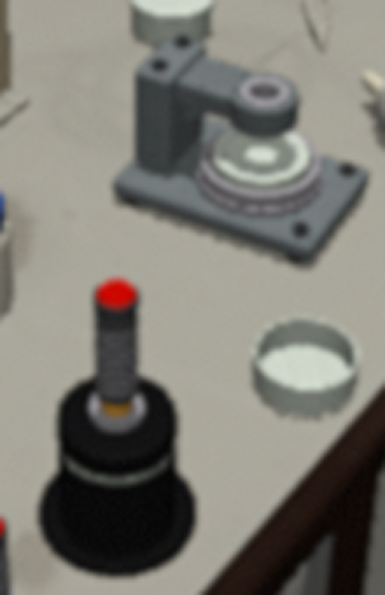

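```bash
cat >> h.py <<'E'
def tc(x,y): return 190+x/5.3-.4,185+y/5.3-.4
def sc(x,y): return 235+x/3.5-.36,160+y/3.5-.36
def tri(rs):
    A=sum(np.eye(3)-np.outer(r,r)/(r@r) for e,r in rs); b=sum((np.eye(3)-np.outer(r,r)/(r@r))@e for e,r in rs); return np.linalg.solve(A,b)
E
python3 - <<'E'
from h import *
t,s=load('top1'),load('side1')
p=lambda n,*a:print(n,np.round(a,4))
p('cap',atz(t,*tc(65,250),.149),atz(s,*sc(117,294),.149),tri([ray(t,*tc(65,250)),ray(s,*sc(117,294))]))
p('collar top',atz(t,*tc(97,262),.077),atz(s,*sc(116,409),.077))
p('foot top',atz(t,*tc(114,270),.006),atz(s,*sc(117,512),.006))
p('bush',atz(t,*tc(646,228),.084),atz(s,*sc(265,91),.084),tri([ray(t,*tc(646,228)),ray(s,*sc(265,91))]))
p('nest',atz(t,*tc(640,237),.034))
p('baseplate corners',*[atz(t,*tc(*q),.018) for q in((570,72),(742,95),(715,355),(538,335))])
E
```

```text
cap [[0.5017 0.3746 0.149 ]
 [0.5026 0.3798 0.149 ]
 [0.5031 0.3756 0.1451]]
collar top [[0.5013 0.3721 0.077 ]
 [0.5033 0.3798 0.077 ]]
foot top [[0.5021 0.3751 0.006 ]
 [0.5028 0.3805 0.006 ]]
bush [[0.5137 0.1083 0.084 ]
 [0.5162 0.1112 0.084 ]
 [0.5153 0.1086 0.0823]]
nest [[0.5134 0.1078 0.034 ]]
baseplate corners [[0.5994 0.1405 0.018 ]
 [0.5863 0.0534 0.018 ]
 [0.4548 0.0705 0.018 ]
 [0.4659 0.159  0.018 ]]
```

```bash
cat >> h.py <<'E'
from scipy.spatial.transform import Rotation as Ro
def rows(wps,yaws,p0=None,rv0=None):
    o=observe(); p=np.array(o['position'] if p0 is None else p0); T=Ro.from_euler('xyz',o['tool_rot'] if rv0 is None else rv0)
    for w,y in zip(wps,yaws):
        print(np.round(T.inv().apply(np.array(w)-p),4),np.round(np.degrees((T.inv()*Ro.from_euler('xyz',[np.pi,0,y])).as_rotvec()),2))
E
python3 - <<'E'
from h import *
t=load('top1')
for q in((565,303),(690,340),(635,350),(670,335)): print([np.round(atz(t,q[0]/1.42,q[1]/1.42,z)[:2],3) for z in(0,.2,.4)])
rows([(.27,-.45,.25),(.36,-.2,.25),(.41,0,.25),(.45,.2,.25),(.5025,.3765,.25)],[.45,.7,.95,1.25,np.pi/2])
E
```

```text
[array([ 0.556, -0.134]), array([ 0.534, -0.079]), array([ 0.511, -0.025])]
[array([ 0.482, -0.368]), array([ 0.472, -0.274]), array([ 0.462, -0.181])]
[array([ 0.465, -0.262]), array([ 0.458, -0.186]), array([ 0.45, -0.11])]
[array([ 0.492, -0.331]), array([ 0.48 , -0.243]), array([ 0.469, -0.156])]
[ 0.1408 -0.1192 -0.0191] [ -0.06  -0.   -10.38]
[ 0.294  -0.3363 -0.0189] [-5.000e-02 -1.000e-02 -2.471e+01]
[ 0.3953 -0.5158 -0.0187] [-5.000e-02 -2.000e-02 -3.903e+01]
[ 0.487  -0.698  -0.0186] [-5.000e-02 -2.000e-02 -5.622e+01]
[ 0.5845 -0.8543 -0.0184] [-5.00e-02 -3.00e-02 -7.46e+01]
```

Emit:
{"api": "send_rows", "payload": {"plan": "0.141 -0.119 -0.019 0 0 -10 0.0854;0.141 -0.119 -0.019 0 0 -10 0.0854;0.141 -0.119 -0.019 0 0 -10 0.0854;0.141 -0.119 -0.019 0 0 -10 0.0854;0.28 -0.34 -0.019 0 0 -25 0.0854;0.28 -0.34 -0.019 0 0 -25 0.0854;0.28 -0.34 -0.019 0 0 -25 0.0854;0.28 -0.34 -0.019 0 0 -25 0.0854;0.28 -0.34 -0.019 0 0 -25 0.0854;0.28 -0.34 -0.019 0 0 -25 0.0854"}}

```text
clock: 0.93
position: [0.3366, -0.2261, 0.2501]
tool_rot: [3.141, 0.0, 0.705]
force: [1.6, 0.2, 1.0]
grip_width: 0.0853
finger_force: 0.0
```

```bash
python3 - <<'E'
from h import *
rows([(.41,0,.25),(.45,.2,.25),(.5025,.3765,.25)],[.95,1.25,np.pi/2]); print(observe()['qpos'])
E
```

```text
[ 0.2024 -0.1247  0.    ] [ 1.000e-02  1.000e-02 -1.405e+01]
[ 0.3624 -0.2511 -0.    ] [ 0.000e+00  2.000e-02 -3.124e+01]
[ 5.168e-01 -3.515e-01 -1.000e-04] [ 0.000e+00  2.000e-02 -4.962e+01]
[ 0.73895097  0.15673448 -0.32756484  2.10063867  0.06485473  0.89343119
 -0.49155638]
```

Emit:
{"api": "send_rows", "payload": {"plan": "0.202 -0.125 0 0 0 -14 0.0854;0.202 -0.125 0 0 0 -14 0.0854;0.202 -0.125 0 0 0 -14 0.0854;0.202 -0.125 0 0 0 -14 0.0854;0.202 -0.125 0 0 0 -14 0.0854;0.362 -0.251 0 0 0 -31 0.0854;0.362 -0.251 0 0 0 -31 0.0854;0.362 -0.251 0 0 0 -31 0.0854;0.362 -0.251 0 0 0 -31 0.0854;0.362 -0.251 0 0 0 -31 0.0854"}}

```text
clock: 1.77
position: [0.4445, 0.1758, 0.25]
tool_rot: [3.142, 0.0, 1.246]
force: [2.0, -0.7, -0.2]
grip_width: 0.0858
finger_force: 0.0
```

```bash
python3 - <<'E'
from h import *
rows([(.5025,.3765,.25)],[np.pi/2]); print(observe()['qpos'])
E
```

```text
[ 0.2087 -0.0091 -0.    ] [-0.000e+00  1.000e-02 -1.861e+01]
[ 0.04787398  0.32481178 -0.6791342   1.9269254   0.24514148  0.97276051
 -1.06993435]
```

Emit:
{"api": "send_rows", "payload": {"plan": "0.19 -0.008 0 0 0 -18.5 0.0854;0.19 -0.008 0 0 0 -18.5 0.0854;0.19 -0.008 0 0 0 -18.5 0.0854;0.19 -0.008 0 0 0 -18.5 0.0854;0.19 -0.008 0 0 0 -18.5 0.0854;0.19 -0.008 0 0 0 -18.5 0.0854;0.19 -0.008 0 0 0 -18.5 0.0854;0.19 -0.008 0 0 0 -18.5 0.0854;0.19 -0.008 0 0 0 -18.5 0.0854"}}

```text
clock: 2.52
position: [0.4978, 0.3554, 0.2501]
tool_rot: [3.141, 0.001, 1.568]
force: [0.3, 0.0, -0.2]
grip_width: 0.0854
finger_force: 0.0
```

```bash
python3 - <<'E'
from h import *
rows([(.5025,.3765,.25)],[np.pi/2]); o=observe();print(o['position'],o['tool_rot'],o['qpos'])
E
```

```text
[0.0211 0.0047 0.0001] [ 0.01  0.04 -0.16]
[0.49776146 0.35539924 0.25011791] [3.14143575e+00 7.18132363e-04 1.56795757e+00] [-0.24254796  0.56430891 -0.71433768  1.58992477  0.39695758  1.13771166
 -1.05201813]
```

Emit:
{"api": "send_rows", "payload": {"plan": "0.0206 0.0046 0 0 0 -0.16 0.0854;0.0206 0.0046 0 0 0 -0.16 0.0854;0.0206 0.0046 0.04 0 0 -0.16 0.0854;0.0206 0.0046 0.08 0 0 -0.16 0.0854;0.0206 0.0046 0.11 0 0 -0.16 0.0854;0.0206 0.0046 0.135 0 0 -0.16 0.0854;0.0206 0.0046 0.1548 0 0 -0.16 0.0854;0.0206 0.0046 0.1548 0 0 -0.16 0.0854;0.0206 0.0046 0.1548 0 0 -0.16 0.0854", "grip_force": 20}}

```text
clock: 3.27
position: [0.5022, 0.3763, 0.0954]
tool_rot: [-3.141, 0.001, 1.571]
force: [-0.1, -0.3, 0.2]
grip_width: 0.0857
finger_force: 0.0
```

```bash
python3 - <<'E'
from h import *
o=observe();print(o['position'],o['tool_rot'],o['force'])
snap('side','side2',(220,180,360,330),4)
E
```

```text
[0.50220314 0.37632897 0.09543035] [-3.14075911e+00  6.80928773e-04  1.57107979e+00] [-0.12290951 -0.25935406  0.18625586]
```

View pics/side2.png

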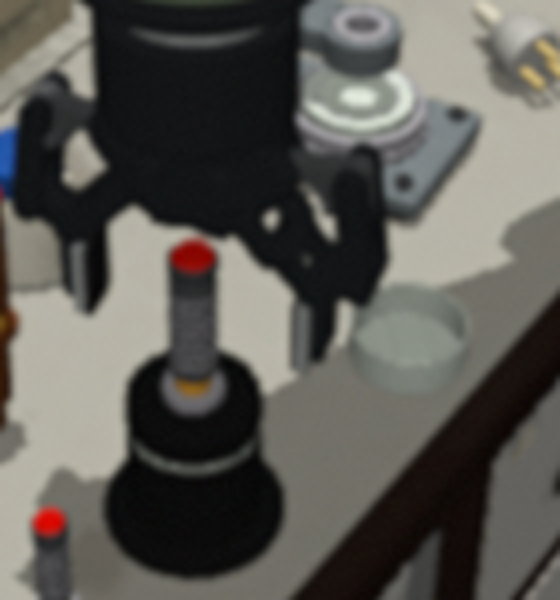

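The punch stands centred between the fingers: cap at (192,257), with the pads at x≈92 and 302 in the crop. Next I close gently.

Emit:
{"api": "send_rows", "payload": {"plan": "0 0 0 0 0 0 0.05;0 0 0 0 0 0 0.035;0 0 0 0 0 0 0.028;0 0 0 0 0 0 0.024;0 0 0 0 0 0 0.021;0 0 0 0 0 0 0.018;0 0 0 0 0 0 0.016;0 0 0 0 0 0 0.016;0 0 0 0 0 0 0.016;0 0 0 0 0 0 0.016", "grip_force": 20}}

```text
clock: 4.15
position: [0.5025, 0.3773, 0.0955]
tool_rot: [3.141, -0.0, 1.572]
force: [2.7, -0.2, 2.4]
grip_width: 0.0191
finger_force: 21.6
```

Emit:
{"api": "send_rows", "payload": {"plan": "0 0 0 0 0 0 0.012;0 0 0 0 0 0 0.012;0 0 0 0 0 0 0.012;0 0 0 0 0 0 0.012;0 0 -0.003 0 0 0 0.012;0 0 -0.006 0 0 0 0.012;0 0 -0.01 0 0 0 0.012;0 0 -0.01 0 0 0 0.012", "grip_force": 80}}

```text
clock: 4.82
position: [0.5024, 0.377, 0.1055]
tool_rot: [3.142, 0.0, 1.572]
force: [3.6, -0.5, 0.1]
grip_width: 0.0183
finger_force: 78.4
```

```bash
python3 - <<'E'
from h import *
o=observe();print(o['position'],o['tool_rot'],o['force'],o['moment'])
E
```

```text
[0.50235548 0.37702816 0.10553373] [3.14151227e+00 1.09217896e-04 1.57165508e+00] [ 3.62941577 -0.48672941  0.12109754] [-0.0168566  -1.01368936  0.02470126]
```

Emit:
{"api": "send_rows", "payload": {"plan": "0 0 -0.015 0 0 0 0.012;0 0 -0.035 0 0 0 0.012;0 0 -0.06 0 0 0 0.012;0 0 -0.085 0 0 0 0.012;0 0 -0.102 0 0 0 0.012;0 0 -0.102 0 0 0 0.012;0 0 -0.102 0 0 0 0.012"}}

```text
clock: 5.4
position: [0.5019, 0.3771, 0.2073]
tool_rot: [-3.142, 0.0, 1.572]
force: [0.3, -0.0, -0.8]
grip_width: 0.0183
finger_force: 79.4
```

```bash
python3 - <<'E'
from h import *
o=observe();print(o['position'],o['tool_rot'],o['force'],o['moment'])
rows([(.5145,.109,.2075)],[np.pi/2])
E
```

```text
[0.50187957 0.37710353 0.20727405] [-3.14153443e+00  1.01027314e-04  1.57199181e+00] [ 0.26220522 -0.02569139 -0.78963187] [ 0.02013901 -0.01352881  0.02220394]
[-2.681e-01  1.230e-02 -2.000e-04] [-0.    0.01  0.07]
```

Emit:
{"api": "send_rows", "payload": {"plan": "-0.03 0.002 0 0 0 0.07 0.012;-0.06 0.004 0 0 0 0.07 0.012;-0.09 0.006 0 0 0 0.07 0.012;-0.125 0.008 0 0 0 0.07 0.012;-0.16 0.01 0 0 0 0.07 0.012;-0.195 0.012 0 0 0 0.07 0.012;-0.23 0.0123 0 0 0 0.07 0.012;-0.255 0.0123 0 0 0 0.07 0.012;-0.268 0.0123 0 0 0 0.07 0.012;-0.268 0.0123 0 0 0 0.07 0.012"}}

```text
clock: 6.23
position: [0.5141, 0.1053, 0.2057]
tool_rot: [-3.139, 0.002, 1.566]
force: [0.9, -0.5, -1.3]
grip_width: 0.0181
finger_force: 79.3
```

```bash
python3 - <<'E'
from h import *
snap('side','side3',(255,120,355,235),5.2)
o=observe();print(o['position'],o['tool_rot'],o['force'],o['moment'])
d=load('side3');p=o['position'].copy()
q=lambda P:np.round((proj(d,[P])[0]-[255,120]+.4)*5.2,1)
for h in(0,.0205,.064,.069,.078): print(h,q([p[0],p[1],p[2]-.0875+h]))
print('bush',q([.5145,.109,.084]),[q([.5245,.109,.084]),q([.5145,.119,.084])])
E
```

```text
[0.51409417 0.10749986 0.20597812] [-3.13917915e+00  7.27036666e-04  1.56815605e+00] [ 0.27461716  0.38728164 -2.59427594] [ 0.10392643 -0.0042586   0.00480458]
0 [302.6 266.2]
0.0205 [305.5 220.9]
0.064 [311.9 120.8]
0.069 [312.7 108.9]
0.078 [314.1  87.3]
bush [295.7 341.5] [array([271.8, 336.2]), array([288. , 354.8])]
```

View pics/side3.png

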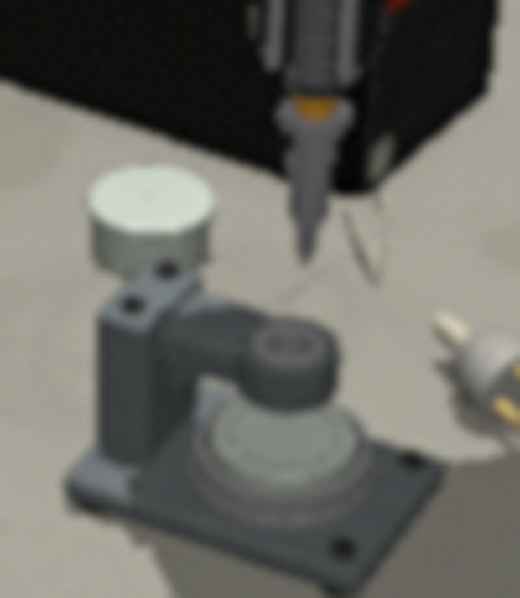

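The tip is at (304,265) and the bush mouth at about (289,345) in the crop. The punch hangs upright and matches its predicted pixels. The bush looks about 2 mm further in +x and 3 mm in +y than planned, so I'll correct, lower to just above the mouth and look again.

Emit:
{"api": "send_rows", "payload": {"plan": "0.003 0.002 0 0 0 0 0.012;0.003 0.002 0 0 0 0 0.012;0.003 0.002 0.01 0 0 0 0.012;0.003 0.002 0.02 0 0 0 0.012;0.003 0.002 0.032 0 0 0 0.012;0.003 0.002 0.032 0 0 0 0.012;0.003 0.002 0.032 0 0 0 0.012;0.003 0.002 0.032 0 0 0 0.012"}}

```text
clock: 6.95
position: [0.5168, 0.1124, 0.1752]
tool_rot: [-3.141, -0.0, 1.571]
force: [0.6, -0.4, -1.8]
grip_width: 0.0181
finger_force: 79.3
```

```bash
python3 - <<'E'
from h import *
snap('side','side4',(285,140,340,215),8)
o=observe();print(o['position'],o['tool_rot'],o['force'],o['moment'])
d=load('side4');p=o['position'].copy()
q=lambda P:np.round((proj(d,[P])[0]-[285,140]+.45)*8,1)
for h in(0,.0205,.064): print(h,q([p[0],p[1],p[2]-.0875+h]))
a=np.array([.516,.112,.084]);print('bush',q(a),q(a+[.01,0,0]),q(a+[0,.01,0]))
E
```

```text
[0.51692999 0.11236231 0.17551296] [ 3.14134949e+00 -1.73311810e-04  1.57070554e+00] [-0.04533752 -0.41670183 -2.45368153] [0.02802358 0.03671226 0.05191912]
0 [203.2 357.7]
0.0205 [207.3 290.6]
0.064 [216.4 142.3]
bush [206.3 370.6] [169.3 362.6] [194.3 391.2]
```

View pics/side4.png

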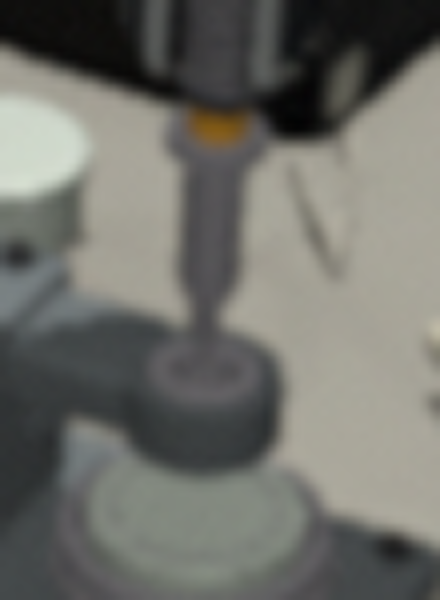

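The bush ring is centred at about (207,370) in the crop and the tip is just above it, roughly 1 mm too far in +x. I'll shift back and feed the nose in.

Emit:
{"api": "send_rows", "payload": {"plan": "0 -0.0009 0 0 0 0 0.012;0 -0.0009 0 0 0 0 0.012;0 -0.0009 0.005 0 0 0 0.012;0 -0.0009 0.01 0 0 0 0.012;0 -0.0009 0.015 0 0 0 0.012;0 -0.0009 0.018 0 0 0 0.012;0 -0.0009 0.02 0 0 0 0.012;0 -0.0009 0.02 0 0 0 0.012;0 -0.0009 0.02 0 0 0 0.012;0 -0.0009 0.02 0 0 0 0.012"}}

```text
clock: 7.83
position: [0.516, 0.1123, 0.1554]
tool_rot: [3.141, -0.0, 1.571]
force: [-0.6, -0.7, -3.0]
grip_width: 0.018
finger_force: 79.3
```

Emit:
{"api": "send_rows", "payload": {"plan": "0 0 0.001 0 0 0 0.012;0 0 0.002 0 0 0 0.012;0 0 0.003 0 0 0 0.012;0 0 0.003 0 0 0 0.012"}}

```text
clock: 8.17
position: [0.5158, 0.1122, 0.1521]
tool_rot: [-3.141, -0.0, 1.571]
force: [0.7, 0.5, -2.4]
grip_width: 0.0184
finger_force: 79.3
```

```bash
python3 - <<'E'
from h import *
o=observe();print(o['position'],o['tool_rot'],o['force'],o['moment'])
E
```

```text
[0.51583681 0.11215182 0.15213004] [-3.14143498e+00 -1.15189318e-05  1.57055118e+00] [ 0.71429872  0.52943646 -2.44121471] [-0.02692012 -0.00210029  0.0336551 ]
```

Emit:
{"api": "send_rows", "payload": {"plan": "0 0 0.0007 0 0 0 0.012;0 0 0.0014 0 0 0 0.012;0 0 0.002 0 0 0 0.012;0 0 0.002 0 0 0 0.012"}}

```text
clock: 8.5
position: [0.516, 0.1121, 0.1502]
tool_rot: [3.142, 0.0, 1.571]
force: [1.3, -0.4, -1.2]
grip_width: 0.0181
finger_force: 79.3
```

Emit:
{"api": "send_rows", "payload": {"plan": "0 0 0.0005 0 0 0 0.012;0 0 0.001 0 0 0 0.012;0 0 0.0015 0 0 0 0.012;0 0 0.0015 0 0 0 0.012"}}

```text
clock: 8.83
position: [0.5161, 0.112, 0.1489]
tool_rot: [3.141, 0.0, 1.57]
force: [0.7, -1.2, 3.6]
grip_width: 0.0182
finger_force: 79.4
```

```bash
cat >> h.py <<'E'
def avg(n=4):
    F=[];M=[];P=[]
    for _ in range(n):
        imaging.grab_frame('side'); o=observe(); F.append(o['force']);M.append(o['moment']);P.append(o['position'])
    print('F',np.mean(F,0).round(2),'M',np.mean(M,0).round(3),'P',np.mean(P,0).round(5),o['clock'])
E
python3 -c "
from h import *
avg()"
```

```text
F [ 1.82 -2.09  2.25] M [-0.67  -0.42   0.021] P [0.51609 0.11206 0.14893] 9.0333
```

Emit:
{"api": "send_rows", "payload": {"plan": "0 0 -0.001 0 0 0 0.012;-0.0004 0.0004 -0.001 0 0 0 0.012;-0.0009 0.0008 -0.001 0 0 0 0.012;-0.0009 0.0008 -0.001 0 0 0 0.012;-0.0009 0.0008 -0.0005 0 0 0 0.012;-0.0009 0.0008 0 0 0 0 0.012;-0.0009 0.0008 0 0 0 0 0.012"}}

```text
clock: 9.62
position: [0.5166, 0.1113, 0.1487]
tool_rot: [-3.141, -0.0, 1.571]
force: [0.6, -1.2, -2.2]
grip_width: 0.0183
finger_force: 79.4
```

```bash
python3 -c "
from h import *
avg()"
```

```text
F [-0.4  -0.76 -1.72] M [-0.137 -0.003 -0.013] P [0.51665 0.11129 0.14875] 9.8167
```

Contact is clear now. I'll continue down.

Emit:
{"api": "send_rows", "payload": {"plan": "0 0 0.0005 0 0 0 0.012;0 0 0.001 0 0 0 0.012;0 0 0.0015 0 0 0 0.012;0 0 0.0015 0 0 0 0.012"}}

```text
clock: 10.15
position: [0.5167, 0.1111, 0.1472]
tool_rot: [-3.142, 0.0, 1.57]
force: [0.8, -2.0, -1.1]
grip_width: 0.0184
finger_force: 79.5
```

```bash
python3 -c "
from h import *
avg()"
```

```text
F [ 1.1  -1.86 -2.01] M [-0.581 -0.235  0.018] P [0.51672 0.11113 0.14725] 10.35
```

Emit:
{"api": "send_rows", "payload": {"plan": "-0.0003 0.0002 0 0 0 0 0.012;-0.0006 0.0004 0 0 0 0 0.012;-0.0006 0.0004 0 0 0 0 0.012;-0.0006 0.0004 0.0007 0 0 0 0.012;-0.0006 0.0004 0.0014 0 0 0 0.012;-0.0006 0.0004 0.002 0 0 0 0.012;-0.0006 0.0004 0.002 0 0 0 0.012"}}

```text
clock: 10.93
position: [0.5171, 0.1107, 0.1452]
tool_rot: [-3.141, -0.0, 1.571]
force: [-0.3, -1.4, -1.7]
grip_width: 0.0179
finger_force: 79.4
```

```bash
python3 -c "
from h import *
avg()"
```

```text
F [-0.05 -1.13 -2.59] M [-0.299 -0.025 -0.03 ] P [0.51706 0.1107  0.14526] 11.1333
```

Emit:
{"api": "send_rows", "payload": {"plan": "-0.0003 0 0 0 0 0 0.012;-0.0006 0.0002 0 0 0 0 0.012;-0.0006 0.0002 0.001 0 0 0 0.012;-0.0006 0.0002 0.002 0 0 0 0.012;-0.0006 0.0002 0.003 0 0 0 0.012;-0.0006 0.0002 0.004 0 0 0 0.012;-0.0006 0.0002 0.004 0 0 0 0.012;-0.0006 0.0002 0.004 0 0 0 0.012"}}

```text
clock: 11.8
position: [0.5172, 0.1101, 0.1412]
tool_rot: [-3.141, -0.0, 1.571]
force: [0.7, 0.1, -2.4]
grip_width: 0.0181
finger_force: 79.4
```

```bash
python3 -c "
from h import *
avg()"
```

```text
F [-0.02 -0.19 -2.02] M [-0.003 -0.     0.024] P [0.51732 0.1101  0.14133] 12.0
```

Emit:
{"api": "send_rows", "payload": {"plan": "-0.0003 0 0.001 0 0 0 0.012;-0.0003 0 0.002 0 0 0 0.012;-0.0003 0 0.003 0 0 0 0.012;-0.0003 0 0.004 0 0 0 0.012;-0.0003 0 0.005 0 0 0 0.012;-0.0003 0 0.006 0 0 0 0.012;-0.0003 0 0.006 0 0 0 0.012;-0.0003 0 0.006 0 0 0 0.012"}}

```text
clock: 12.67
position: [0.5173, 0.1098, 0.1352]
tool_rot: [-3.142, -0.0, 1.571]
force: [-0.8, 0.2, -1.7]
grip_width: 0.0183
finger_force: 79.4
```

```bash
python3 -c "
from h import *
avg()"
```

```text
F [-0.22 -0.05 -2.2 ] M [-0.006  0.01  -0.004] P [0.51731 0.1098  0.13533] 12.8667
```

Emit:
{"api": "send_rows", "payload": {"plan": "0 0 0.0005 0 0 0 0.012;0 0 0.001 0 0 0 0.012;0 0 0.0015 0 0 0 0.012;0 0 0.002 0 0 0 0.012;0 0 0.0025 0 0 0 0.012;0 0 0.0025 0 0 0 0.012"}}

```text
clock: 13.37
position: [0.5172, 0.1098, 0.1327]
tool_rot: [-3.141, 0.0, 1.571]
force: [0.6, 0.8, -2.7]
grip_width: 0.0181
finger_force: 79.4
```

Emit:
{"api": "send_rows", "payload": {"plan": "0 0 0.0005 0 0 0 0.012;0 0 0.001 0 0 0 0.012;0 0 0.0015 0 0 0 0.012;0 0 0.002 0 0 0 0.012;0 0 0.002 0 0 0 0.012"}}

```text
clock: 13.78
position: [0.5172, 0.1098, 0.1307]
tool_rot: [-3.141, 0.0, 1.571]
force: [0.3, -0.2, -2.6]
grip_width: 0.0181
finger_force: 79.4
```

Emit:
{"api": "send_rows", "payload": {"plan": "0 0 0.0005 0 0 0 0.012;0 0 0.001 0 0 0 0.012;0 0 0.0015 0 0 0 0.012;0 0 0.002 0 0 0 0.012;0 0 0.002 0 0 0 0.012"}}

```text
clock: 14.2
position: [0.5172, 0.1097, 0.1287]
tool_rot: [-3.141, 0.0, 1.571]
force: [0.3, 0.1, -2.2]
grip_width: 0.0181
finger_force: 79.4
```

Emit:
{"api": "send_rows", "payload": {"plan": "0 0 0.0005 0 0 0 0.012;0 0 0.001 0 0 0 0.012;0 0 0.0015 0 0 0 0.012;0 0 0.002 0 0 0 0.012;0 0 0.002 0 0 0 0.012"}}

```text
clock: 14.62
position: [0.5173, 0.1098, 0.1267]
tool_rot: [-3.141, 0.0, 1.571]
force: [-0.9, -0.5, -2.4]
grip_width: 0.0181
finger_force: 79.4
```

Emit:
{"api": "send_rows", "payload": {"plan": "0 0 0.0005 0 0 0 0.012;0 0 0.001 0 0 0 0.012;0 0 0.0015 0 0 0 0.012;0 0 0.0015 0 0 0 0.012"}}

```text
clock: 14.95
position: [0.5174, 0.1099, 0.1254]
tool_rot: [3.141, -0.0, 1.571]
force: [-1.5, -0.2, 3.2]
grip_width: 0.0182
finger_force: 79.9
```

```bash
python3 -c "
from h import *
avg()"
```

```text
F [-0.55 -0.54  2.81] M [-0.04   0.156  0.002] P [0.5174  0.10986 0.12544] 15.15
```

Emit:
{"api": "send_rows", "payload": {"plan": "0 0 0.0004 0 0 0 0.012;0 0 0.0008 0 0 0 0.012;0 0 0.0012 0 0 0 0.012;0 0 0.0015 0 0 0 0.012;0 0 0.0015 0 0 0 0.012"}}

```text
clock: 15.57
position: [0.5174, 0.1099, 0.1239]
tool_rot: [3.141, -0.0, 1.571]
force: [-1.3, 0.2, 7.5]
grip_width: 0.0183
finger_force: 80.3
```

```bash
python3 -c "
from h import *
avg()"
```

```text
F [-0.83 -0.49  6.68] M [-0.052  0.24  -0.019] P [0.51744 0.10987 0.12396] 15.7667
```

Emit:
{"api": "send_rows", "payload": {"plan": "0 0 0.0004 0 0 0 0.012;0 0 0.0008 0 0 0 0.012;0 0 0.0012 0 0 0 0.012;0 0 0.0014 0 0 0 0.012;0 0 0.0014 0 0 0 0.012"}}

```text
clock: 16.18
position: [0.5175, 0.1099, 0.1227]
tool_rot: [3.141, -0.0, 1.571]
force: [-1.9, -0.3, 10.0]
grip_width: 0.0179
finger_force: 80.6
```

```bash
python3 -c "
from h import *
avg()"
```

```text
F [-1.9  -0.76 10.  ] M [-0.132  0.43   0.009] P [0.51752 0.10991 0.12271] 16.3833
```

Emit:
{"api": "send_rows", "payload": {"plan": "0 0 0.0002 0 0 0 0.012;0 0 0.0002 0 0 0 0.012;0 0 0.0002 0 0 0 0.012;0 0 0.0002 0 0 0 0.012;0 0 0.0002 0 0 0 0.012;0 0 0.0002 0 0 0 0.012;0 0 0.0002 0 0 0 0.012;0 0 0.0002 0 0 0 0.012;0 0 0.0002 0 0 0 0.012"}}

```text
clock: 17.13
position: [0.5175, 0.1099, 0.1225]
tool_rot: [3.141, -0.0, 1.571]
force: [-1.0, 0.1, 10.6]
grip_width: 0.0181
finger_force: 80.6
```

```bash
python3 -c "
from h import *
avg(8)"
```

```text
F [-1.45 -0.4  10.12] M [-0.142  0.412  0.016] P [0.51755 0.10992 0.12255] 17.5333
```

Emit:
{"api": "send_rows", "payload": {"plan": "0 0 -0.002 0 0 0 0.012;0 0 -0.005 0 0 0 0.012;0 0 -0.01 0 0 0 0.012;0 0 -0.016 0 0 0 0.012;0 0 -0.023 0 0 0 0.012;0 0 -0.031 0 0 0 0.012;0 0 -0.042 0 0 0 0.012;0 0 -0.057 0 0 0 0.012;0 0 -0.075 0 0 0 0.012;0 0 -0.085 0 0 0 0.012"}}

```text
clock: 18.37
position: [0.5177, 0.1101, 0.2096]
tool_rot: [3.14, -0.0, 1.571]
force: [0.3, 0.3, -1.3]
grip_width: 0.0185
finger_force: 80.0
```

Emit:
{"api": "send_rows", "payload": {"plan": "0 0 0 0 0 0 0.012;0 0 0 0 0 0 0.012;0 0 0 0 0 0 0.012"}}

```text
clock: 18.62
position: [0.517, 0.1095, 0.2066]
tool_rot: [-3.141, 0.0, 1.57]
force: [-0.2, 0.1, -2.6]
grip_width: 0.0185
finger_force: 80.0
```

```bash
python3 -c "
from h import *
avg(2)
rows([(.5026,.3771,.2075)],[np.pi/2])"
```

```text
F [-0.27 -0.08 -1.65] M [-0.03  -0.008  0.05 ] P [0.51693 0.10963 0.20642] 18.7167
[ 0.2674 -0.0143 -0.0011] [-0.07  0.01 -0.  ]
```

Emit:
{"api": "send_rows", "payload": {"plan": "0.03 -0.002 0 0 0 0 0.012;0.06 -0.004 0 0 0 0 0.012;0.09 -0.006 0 0 0 0 0.012;0.125 -0.008 0 0 0 0 0.012;0.16 -0.01 0 0 0 0 0.012;0.195 -0.012 0 0 0 0 0.012;0.23 -0.0141 0 0 0 0 0.012;0.255 -0.0141 0 0 0 0 0.012;0.2674 -0.0141 0 0 0 0 0.012;0.2674 -0.0141 0 0 0 0 0.012"}}

```text
clock: 19.55
position: [0.5018, 0.3802, 0.2063]
tool_rot: [-3.14, -0.001, 1.574]
force: [0.2, -0.5, -2.1]
grip_width: 0.018
finger_force: 79.9
```

Emit:
{"api": "send_rows", "payload": {"plan": "0 0 0 0 0 0 0.012;0 0 0 0 0 0 0.012;0 0 0 0 0 0 0.012"}}

```text
clock: 19.8
position: [0.5038, 0.3757, 0.207]
tool_rot: [-3.142, 0.001, 1.569]
force: [0.2, 0.3, -1.4]
grip_width: 0.0181
finger_force: 79.9
```

```bash
python3 -c "
from h import *
avg(2)
rows([(.5028,.3772,.158)],[np.pi/2])"
```

```text
F [ 0.19  0.27 -1.91] M [-0.033  0.078  0.042] P [0.50375 0.37597 0.2072 ] 19.9
[ 0.0011 -0.0009  0.0493] [ 0.01  0.02 -0.09]
```

Emit:
{"api": "send_rows", "payload": {"plan": "0.001 -0.0009 0.01 0 0 0 0.012;0.001 -0.0009 0.025 0 0 0 0.012;0.001 -0.0009 0.04 0 0 0 0.012;0.001 -0.0009 0.05 0 0 0 0.012;0.001 -0.0009 0.055 0 0 0 0.012;0.001 -0.0009 0.06 0 0 0 0.012;0.001 -0.0009 0.0625 0 0 0 0.012;0.001 -0.0009 0.0625 0 0 0 0.012;0.001 -0.0009 0.0625 0 0 0 0.012"}}

```text
clock: 20.65
position: [0.5025, 0.3784, 0.1451]
tool_rot: [3.141, -0.0, 1.571]
force: [0.3, -0.2, -1.6]
grip_width: 0.0184
finger_force: 79.9
```

```bash
python3 -c "
from h import *
avg(2)"
```

```text
F [-0.18  0.01 -2.53] M [ 0.025  0.013 -0.038] P [0.50253 0.3784  0.14524] 20.75
```

Emit:
{"api": "send_rows", "payload": {"plan": "-0.0012 0.0004 0 0 0 0 0.012;-0.0012 0.0004 0 0 0 0 0.012;-0.0012 0.0004 0.001 0 0 0 0.012;-0.0012 0.0004 0.002 0 0 0 0.012;-0.0012 0.0004 0.003 0 0 0 0.012;-0.0012 0.0004 0.004 0 0 0 0.012;-0.0012 0.0004 0.0045 0 0 0 0.012;-0.0012 0.0004 0.0045 0 0 0 0.012"}}

```text
clock: 21.42
position: [0.5027, 0.377, 0.14]
tool_rot: [-3.141, 0.0, 1.571]
force: [-0.6, 0.0, -2.5]
grip_width: 0.0183
finger_force: 79.9
```

```bash
python3 -c "
from h import *
avg(3)"
```

```text
F [-0.02  0.06 -2.11] M [-0.01  -0.    -0.008] P [0.50274 0.37701 0.14018] 21.5667
```

Emit:
{"api": "send_rows", "payload": {"plan": "0 0 0.0008 0 0 0 0.012;0 0 0.0016 0 0 0 0.012;0 0 0.0024 0 0 0 0.012;0 0 0.003 0 0 0 0.012;0 0 0.003 0 0 0 0.012"}}

```text
clock: 21.98
position: [0.5027, 0.3769, 0.137]
tool_rot: [-3.141, 0.0, 1.571]
force: [-0.2, 0.4, -2.5]
grip_width: 0.0183
finger_force: 79.9
```

Emit:
{"api": "send_rows", "payload": {"plan": "0 0 0.0008 0 0 0 0.012;0 0 0.0016 0 0 0 0.012;0 0 0.0024 0 0 0 0.012;0 0 0.003 0 0 0 0.012;0 0 0.003 0 0 0 0.012"}}

```text
clock: 22.4
position: [0.5027, 0.3769, 0.1341]
tool_rot: [-3.141, 0.0, 1.571]
force: [-0.0, -0.5, -1.7]
grip_width: 0.0181
finger_force: 79.9
```

```bash
python3 -c "
from h import *
avg(3)"
```

```text
F [ 0.56 -0.25 -1.65] M [ 0.002  0.003 -0.007] P [0.50274 0.37699 0.13419] 22.55
```

Emit:
{"api": "send_rows", "payload": {"plan": "0 0 0.002 0 0 0 0.012;0 0 0.004 0 0 0 0.012;0 0 0.006 0 0 0 0.012;0 0 0.008 0 0 0 0.012;0 0 0.01 0 0 0 0.012;0 0 0.012 0 0 0 0.012;0 0 0.014 0 0 0 0.012;0 0 0.015 0 0 0 0.012;0 0 0.015 0 0 0 0.012"}}

```text
clock: 23.3
position: [0.5027, 0.377, 0.1189]
tool_rot: [-3.141, 0.0, 1.571]
force: [-0.1, -0.2, -2.3]
grip_width: 0.0185
finger_force: 79.9
```

Emit:
{"api": "send_rows", "payload": {"plan": "0 0 0.002 0 0 0 0.012;0 0 0.004 0 0 0 0.012;0 0 0.006 0 0 0 0.012;0 0 0.008 0 0 0 0.012;0 0 0.01 0 0 0 0.012;0 0 0.012 0 0 0 0.012;0 0 0.014 0 0 0 0.012;0 0 0.015 0 0 0 0.012;0 0 0.015 0 0 0 0.012"}}

```text
clock: 24.05
position: [0.5027, 0.3769, 0.1039]
tool_rot: [-3.141, 0.0, 1.571]
force: [0.3, -0.6, -2.7]
grip_width: 0.0182
finger_force: 79.8
```

```bash
python3 -c "
from h import *
avg(3)"
```

```text
F [ 0.48  0.2  -1.93] M [-0.014 -0.028  0.021] P [0.50278 0.37699 0.10421] 24.2
```

Emit:
{"api": "send_rows", "payload": {"plan": "0 0 0.001 0 0 0 0.012;0 0 0.002 0 0 0 0.012;0 0 0.003 0 0 0 0.012;0 0 0.004 0 0 0 0.012;0 0 0.005 0 0 0 0.012;0 0 0.006 0 0 0 0.012;0 0 0.007 0 0 0 0.012;0 0 0.007 0 0 0 0.012"}}

```text
clock: 24.87
position: [0.5027, 0.377, 0.097]
tool_rot: [-3.142, 0.0, 1.571]
force: [-0.3, -0.1, -4.2]
grip_width: 0.0182
finger_force: 79.8
```

Emit:
{"api": "send_rows", "payload": {"plan": "0 0 0.0004 0 0 0 0.012;0 0 0.0008 0 0 0 0.012;0 0 0.0012 0 0 0 0.012;0 0 0.0016 0 0 0 0.012;0 0 0.0018 0 0 0 0.012;0 0 0.0018 0 0 0 0.012"}}

```text
clock: 25.37
position: [0.5028, 0.3771, 0.0956]
tool_rot: [3.141, -0.0, 1.571]
force: [-0.1, -0.4, 3.1]
grip_width: 0.0181
finger_force: 79.9
```

```bash
python3 -c "
from h import *
avg(3)"
```

```text
F [-0.52 -0.99  2.65] M [-0.167  0.142 -0.011] P [0.50281 0.37708 0.09559] 25.5167
```

The punch is seated, with about 5 N on the collar. I'll release it gently.

Emit:
{"api": "send_rows", "payload": {"plan": "0 0 0 0 0 0 0.016;0 0 0 0 0 0 0.018;0 0 0 0 0 0 0.02;0 0 0 0 0 0 0.022;0 0 0 0 0 0 0.026;0 0 0 0 0 0 0.035;0 0 0 0 0 0 0.05;0 0 0 0 0 0 0.07;0 0 0 0 0 0 0.085;0 0 0 0 0 0 0.085", "grip_force": 20}}

```text
clock: 26.35
position: [0.5028, 0.377, 0.0954]
tool_rot: [-3.142, -0.0, 1.571]
force: [0.1, -0.2, -0.1]
grip_width: 0.0807
finger_force: 0.0
```

Emit:
{"api": "send_rows", "payload": {"plan": "0 0 0 0 0 0 0.085;0 0 0 0 0 0 0.085;0 0 -0.02 0 0 0 0.085;0 0 -0.05 0 0 0 0.085;0 0 -0.08 0 0 0 0.085;0 0 -0.11 0 0 0 0.085;0 0 -0.14 0 0 0 0.085;0 0 -0.14 0 0 0 0.085;0 0 -0.14 0 0 0 0.085"}}

```text
clock: 27.1
position: [0.5032, 0.3774, 0.2369]
tool_rot: [3.139, -0.001, 1.57]
force: [-0.0, -0.2, -0.8]
grip_width: 0.085
finger_force: 0.0
```

```bash
python3 -c "
from h import *
avg(2)
snap('side','side5',(220,180,360,330),4)"
```

```text
F [ 0.13  0.04 -1.39] M [ 0.018  0.007 -0.028] P [0.50271 0.37673 0.23504] 27.2
```

View pics/side5.png

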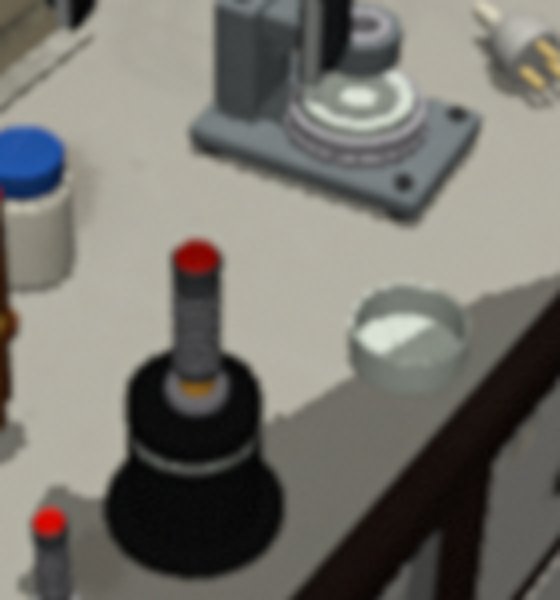

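The punch stands upright and seated in the stand, with the cap at (196,257) and the collar at (196,388), matching the start. The gripper is clear.

```bash
python3 -c "
from h import *
print(bot.job_done())"
```

```text
the job is handed in; nothing more can be done
None
```

I marked the lid through the bush with about 12.5 N for over a second, lifted the punch straight out, set it back upright and seated in its stand, and handed the job in at about 27 s; the hand-in returned no verdict.

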